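Clip a flat bar blank into the punching jig

ROBOT

A 6-joint arm with a two-finger parallel gripper is mounted at the origin on a cart in front of the work surface, level with it; the furniture and walls round the work are solid. World frame = base frame: x ahead of the robot, y to its left, z up, the work surface at z = 0. Lengths are in m, angles in rad, forces in N, time in s.
With the tool pointing down it reaches from about 0.275 to 1 m from the base axis. Payload 8.4 kg.
Tool frame: the origin (TCP) lies midway between the tips of the shut fingers; the grasp point (between the pads) lies ctrl.grip_point_offset behind it (ctrl.grip_point_offset is the distance from the TCP to the grasp point, in m); y points along the fingers, z is the direction in which the jaws open and shut, and the axes are right-handed (so a half turn about y gives the same grasp; the last joint's range is limited). The gripper opens to 85 mm and grips with 20 to 120 N. Pads are 22 mm wide; open, the fingers measure 114 mm over their backs; the gripper's body (76 mm by 85 mm) begins 54 mm behind the grasp point. The pads swing forward as they close: fully open they stand 13 mm farther back than shut.
Start: joints at [1.247, 0.353, 1.633, -0, 1.155, -0.002], TCP at [0.198, 0.593, 0.231] pointing down, gripper open.
Joint ranges: [-2.63, 2.63], [-0.92, 2.1], [0.06, 2.66], [-1.3, 4.44], [0, 2.69], [-3.02, 3.02]. Speed limits (rad/s): [2.22, 2.22, 2.79, 3.14, 3.14, 3.14].

INTERFACE

Orientations are given as a rotation vector (axis times angle).
In Python, from workcell import ctrl gives the robot as it stands.
- The arm moves only by the tool drive_tool, never from a script. Its argument "targets" is text: rows parted by semicolons, each of 7 numbers parted by spaces: the shift along the tool's x, y, z in cm, then the turn, a rotation vector about the tool's x, y, z in degrees, then the finger opening in cm, from 0 to 8.54. In form: tx ty tz rx ry rz fingers; .... A call has 1 to 10 rows; each row is the pose to reach, as a shift and turn from the pose commanded when the call began, along the tool's axes at that moment; what a row does not reach only later rows make up. A row lasts 1/12 s, in which the tool goes at most 41.7 mm and 7.16 degrees, less where a joint would pass 70% of its speed; a pose out of reach is approached as far as the arm can. A call with a gripper value outside its range is refused whole. The fingers move at their own pace and stop on an object; "grip_force" is the grip in N (left out, the last holds). Time passes only in rows, so rows that repeat a pose let the fingers close. It gives the time, the measured TCP pose, the force and the opening at its end, in the units of the state.
- ctrl.get_state(): the state, without advancing time (a new reading comes with each control period).
- ctrl.snapshot(name): name is "side" or "top"; returns a dict with "image" (400x640x3 uint8, blue, green, red), "fx", "fy", "cx", "cy" (pixels), "dist" ([k1, k2, p1, p2, k3] as OpenCV has them; the pictures are not rectified), "position" and "orientation" of the camera in the world. Camera axes: x right, y up, looking along -z (the intrinsics and any distortion apply to the point x, -y, -z); pixel columns grow to the right and rows downward; lengths in m; the calibration is good to about 2 mm. A picture is of the moment at which its call begins. There is no depth.
- ctrl.job_done(): hands the job in, once; it reports no verdict.
The state is a dict: "time": time; "qpos": joint angles; "qd": joint speeds; "joint_efforts": joint torques, N m; "tcp_pos": TCP position; "tcp_rot": TCP orientation; "contact_force": force on the tool from outside, world axes, zero at the start; "torque": the same for the moment, N m; "gripper_width": finger opening in m.
Only numpy, scipy, OpenCV 4.12 (cv2) and the standard library are available. Lean on these libraries where they do the work, as an engineer would, in place of code of your own. Each camera call takes 0.05 s, during which the arm holds its last target.

TASK

Load the black flat bar into the punching jig with the fingertips alone, never picking it up: push it endwise until its end is against the end stop, then hold the red tab of the spring clip down with one fingertip while the other pushes the bar beneath the clip's nose until it lies flush against the back fence. Keep the tab down until the bar is home, then let go so that the clip clamps the bar, and leave the chisel, punch, scriber tin and bolt where they are.

Things in the scene. Friction and masses are not known exactly. Their poses are not given: they have to be found in the camera images.
- jig: punching jig, fixed to the bench: grey-painted plate 101 x 195 x 12 mm (top at z = 12 mm). Origin on the bench under the fence's face, in the middle of the clip. x points from the loading side towards the fence, y towards the end stop, z up. In this frame (mm; used below as 'jig x, y, z') the plate covers x -80..21, y -92.5..102.5
- fence (a point): point on the face of the back fence at jig x 0, y -55, z 16.5 mm. The steel fence has two parts, y -85..-25 and 25..82.5; face at jig x = 0 looking to -x, 12 mm thick, 14 mm high above the plate
- stop_face (a point): point on the face of the steel end stop at jig x -35, y 82.5, z 16.5 mm (mid-height of the bar). The face looks to -y; the stop covers jig x -72..12, y 82.5..96.5, 14 mm high above the plate
- bush (a point): top of the brass punch bush, jig x -16, y 65.5, z 38 mm. Its steel bridge covers jig x -26..14, y 50.5..80.5 and spans 14 mm above the plate: the bar passes beneath it with 5 mm to spare
- home (a point): point on top of the plate at jig x -13, y 0, z 12 mm, axes as the jig's: the bar's origin lies here when its edge is against the fence and its end against the end stop
- clip (a joint): spring clip, a rocker on a pin along jig y. 0 = nose down (at rest), grows to 0.50 rad as the red tab is pressed down to its stop. About 0.19 with the nose resting on the bar; above 0.26 the nose clears the bar, at 0.40 by 4 mm. Spring torque 0.07 N m at 0, 0.18 N m at 0.40: 5 N at the tab's middle when held at 0.40, and up to three times that near the pin, where friction adds to it
- pin (a point): middle of the clip's pin, jig x 12, y 0, z 22 mm. It is carried by two dark lugs at jig y -22..-17 and 17..22, x 5..19, up to z 29 mm
- nose (a point): lower front edge of the clip's nose, mid-width. The nose is 28 mm wide; at joint 0 its upright front face is at jig x = -12 and its underside 5 mm above the plate, so that it blocks the 9 mm bar
- tab (a point): middle of the upper face of the red tab (34 mm wide, 42 mm long away from the pin). At rest it slopes up from the pin at 0.4 rad, far end about 26 mm above the plate's top. At 0.40 rad it is level, its top 3 mm higher than the plate's, over jig x 28..70 mm, behind the plate: a finger that holds it so may slide along it, and the other is then at the right height to push the bar
- bar: loose black flat steel bar 26 x 165 x 9 mm, about 0.28 kg, lying on the base plate in front of the clip, long side roughly parallel to the fence. Origin in the centre of its underside, y along its length, z up. At the start it is 12 to 30 mm short of the end stop, and its leading edge 8 to 28 mm before the nose
- chisel: blue cold chisel 160 mm long, lying behind the jig
- centre_punch: bright steel punch 112 mm long, lying behind the jig
- scriber_tin: yellow tin of scribers, 69 mm across, 128 mm high, standing to the right of the jig
- bolt: rusty bolt 65 mm high, standing on its head to the left in front of the jig

How it is judged:
On the way, in this order (a step that is already met when the one before it is completed fails the run):
1. the bar's end is against the end stop (within 3 mm) while the bar is still in front of the clip (y of bar in the frame of home above -0.003 m and x of bar in the frame of home below -0.01 m), for 0.2 s.
2. the bar is against the fence (within 2 mm, square to 0.03 rad) with the clip still held open (x of bar in the frame of home above -0.002 m and angle between the y axis of bar and the y axis of jig, either way round below 0.03 rad and value of joint clip above 0.26 rad), for 0.1 s.
At the end, for the whole second after the job is handed in: the bar lies flat on the base plate, its edge within 2 mm of the back fence and square to it within 0.03 rad, its end within 3 mm of the end stop, at rest; the clip is released and its nose rests on the bar (joint 0.13 to 0.24 rad) (x of bar in the frame of home between -0.002 and 0.003 m and y of bar in the frame of home between -0.003 and 0.003 m and z of bar in the frame of home below 0.002 m and angle between the y axis of bar and the y axis of jig, either way round below 0.03 rad and value of joint clip between 0.13 and 0.24 rad and linear speed of bar below 0.01 m/s); the robot touches nothing.
It fails at once if the bar is lifted or tipped off the base plate (z of bar in the frame of home above 0.006 m or angle between bar's own z axis and vertical above 0.12 rad).
It fails at once if the clip is let down on the bar before the bar is home (x of bar in the frame of home between -0.008 and -0.004 m and value of joint clip below 0.22 rad).
It fails at once if a bystander is disturbed (moved more than 15 mm) (distance of any of chisel, centre_punch, scriber_tin, bolt from where it was at the start of the episode above 0.015 m).
It also fails if it takes over 61 s, if anything falls off the work surface, if the arm or the gripper's body presses on something with over 40 N, if the wrist force passes 120 N, or if a joint passes its speed limit or range.

## Working session

There is one attempt and no reset: what is moved stays moved. The work goes in short steps, Python scripts to look and compute and a tool call to move; the robot and the scene stay as the last step left them, time stands still between calls to the robot, and variables do not carry over. Pictures are saved under pics/ and viewed, and the job is handed in when it is done.

Besides the shell and the picture viewer there is one more tool, called after "Emit:" as name(argument=value, ...) on one line, values as JSON. drive_tool: Moves the arm, as the interface text tells. Its arguments: {"type":"object","properties":{"targets":{"type":"string"},"grip_force":{"type":"number"}},"required":["targets"]}

```bash
mkdir -p pics; ls; python3 - <<'E'
from workcell import ctrl
import cv2
print(ctrl.get_state()); print(ctrl.grip_point_offset)
for n in("top","side"):
    s=ctrl.snapshot(n); cv2.imwrite(f"pics/{n}0.png",s["image"]); print({k:v for k,v in s.items() if k!="image"})
E
```

```text
pics
{'time': 0.0, 'qpos': array([ 1.24657862e+00,  3.53670442e-01,  1.63417484e+00,  2.77809706e-05,
        1.15521508e+00, -2.35416349e-03]), 'qd': array([-9.29709955e-04,  7.32839143e-04, -1.33817778e-03, -8.68948717e-05,
       -2.66034756e-03, -6.53327331e-04]), 'joint_efforts': array([ 1.91891231e-03, -6.05252552e+01, -3.42063224e+01,  3.10851256e-04,
        9.49182606e-03,  9.47709452e-06]), 'tcp_pos': array([0.19751239, 0.59243593, 0.23053035]), 'tcp_rot': array([-1.55744257,  0.25286047, -0.25244476]), 'contact_force': array([1.07161781, 0.66454636, 0.18837045]), 'torque': array([ 0.03526513, -0.01814587,  0.03725336]), 'gripper_width': 0.08500035114724615}
0.0187
{'fx': 391.90787825312367, 'fy': 391.90787825312367, 'cx': 316.40918226693043, 'cy': 203.12535660623735, 'dist': array([0.02937602, 0.        , 0.        , 0.        , 0.        ]), 'position': array([ 0.42316198, -0.03551671,  1.01391973]), 'orientation': array([ 0.1085128 , -0.09799262, -1.59484963])}
{'fx': 478.7336804058645, 'fy': 478.7336804058645, 'cx': 314.6808695082047, 'cy': 204.53368682698706, 'dist': array([0.01436264, 0.        , 0.        , 0.        , 0.        ]), 'position': array([ 0.09858064, -0.63163332,  0.6845795 ]), 'orientation': array([ 0.82820707, -0.27182282, -0.57735412])}
```

View pics/top0.png

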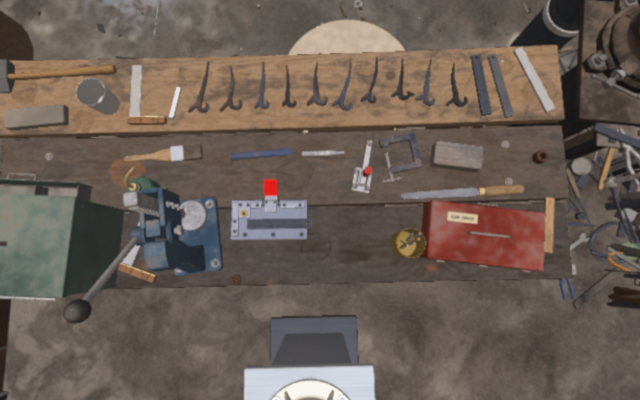

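View pics/side0.png

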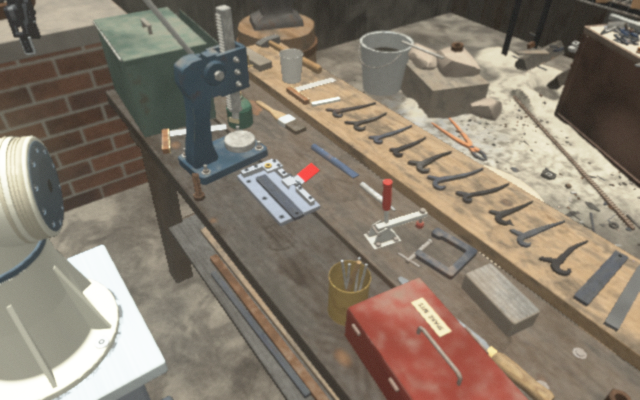

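```bash
cat > h.py <<'E'
import numpy as np,cv2
from scipy.spatial.transform import Rotation as R
from workcell import ctrl
class Cam:
    def __init__(s,n,snap=None):
        d=snap or ctrl.snapshot(n); s.im=d["image"]; s.K=np.array([[d["fx"],0,d["cx"]],[0,d["fy"],d["cy"]],[0,0,1.]]); s.d=np.array(d["dist"])
        s.p=np.array(d["position"]); s.R=R.from_rotvec(d["orientation"]).as_matrix()
    def ray(s,uv):
        u=cv2.undistortPoints(np.array(uv,float).reshape(-1,1,2),s.K,s.d).reshape(-1,2)
        return (s.R@np.c_[u[:,0],-u[:,1],-np.ones(len(u))].T).T
    def onz(s,uv,z):
        r=s.ray(uv); return s.p+r*((z-s.p[2])/r[:,2])[:,None]
    def proj(s,P):
        c=(np.atleast_2d(P)-s.p)@s.R; q=np.c_[c[:,0],-c[:,1],-c[:,2]]
        return cv2.projectPoints(q,np.zeros(3),np.zeros(3),s.K,s.d)[0].reshape(-1,2)
def tri(c1,u1,c2,u2):
    r1=c1.ray([u1])[0];r2=c2.ray([u2])[0]
    A=np.c_[r1,-r2];t=np.linalg.lstsq(A,c2.p-c1.p,rcond=None)[0]
    a=c1.p+r1*t[0];b=c2.p+r2*t[1];return (a+b)/2,np.linalg.norm(a-b)
E
python3 - <<'E'
from h import *
t=Cam("top");s=Cam("side")
np.set_printoptions(precision=4,suppress=True)
print(t.proj([.1975,.592,.23]),s.proj([.1975,.592,.23]))
cv2.imwrite("pics/topz.png",cv2.resize(t.im[170:260,210:330],None,fx=6.6,fy=6.6,interpolation=cv2.INTER_CUBIC))
cv2.imwrite("pics/sidez.png",cv2.resize(s.im[140:240,220:340],None,fx=6,fy=6,interpolation=cv2.INTER_CUBIC))
# plate corners rough
print(t.onz([[231,200],[309,200],[309,239],[231,239],[270,187]],.012))
print(t.onz([[221,271],[205,190],[408,243],[236,280],[290,154],[322,153]],0))
E
```

```text
[[-12.8271 386.7099]] [[35.4878 51.0748]]
[[ 0.5694  0.1897  0.012 ]
 [ 0.5639 -0.0116  0.012 ]
 [ 0.4636 -0.0093  0.012 ]
 [ 0.469   0.1894  0.012 ]
 [ 0.6007  0.0887  0.012 ]]
[[ 0.3889  0.2173  0.    ]
 [ 0.5994  0.2605  0.    ]
 [ 0.4473 -0.2627  0.    ]
 [ 0.3653  0.179   0.    ]
 [ 0.6902  0.0361  0.    ]
 [ 0.6905 -0.0488  0.    ]]
```

```bash
python3 - <<'E'
from h import *
s=Cam("side")
cv2.imwrite("pics/sidepress.png",cv2.resize(s.im[0:240,90:340],None,fx=2.5,fy=2.5))
E
```

```text
(no output)
```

View pics/topz.png

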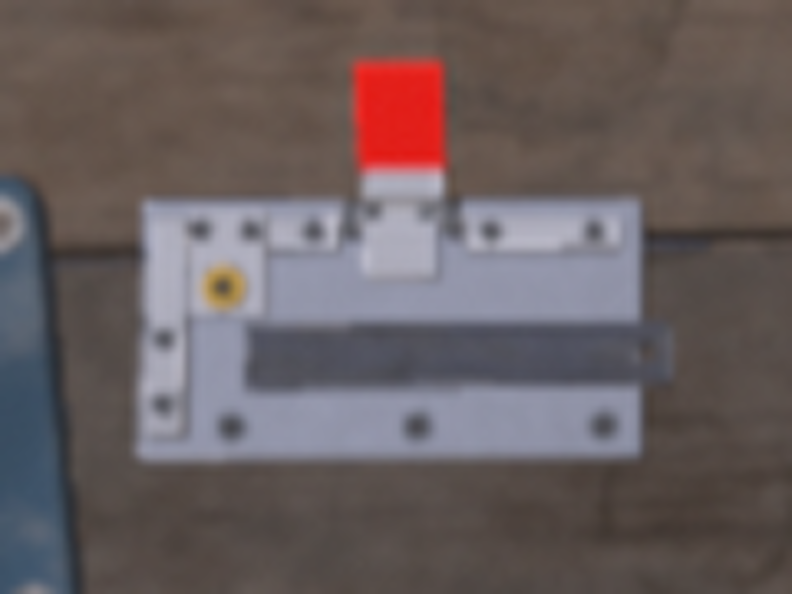

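View pics/sidez.png

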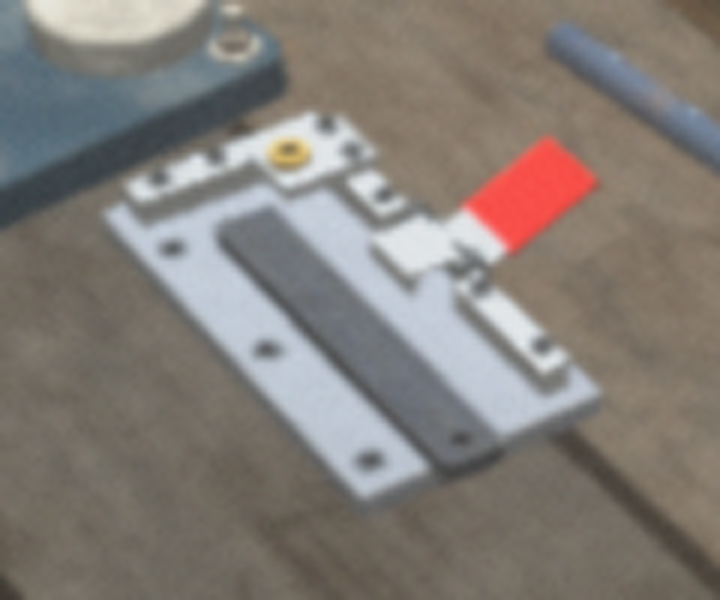

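View pics/sidepress.png

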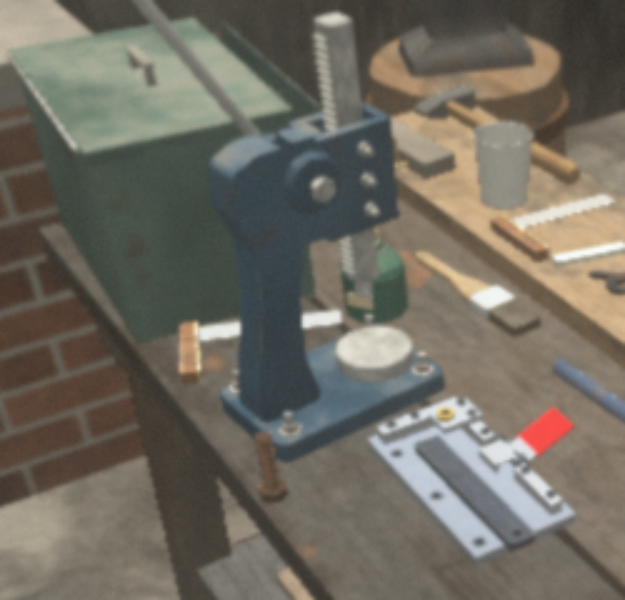

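```bash
cat > meas.py <<'E'
from h import *
from scipy.optimize import least_squares
np.set_printoptions(precision=4,suppress=True)
t=Cam("top");s=Cam("side")
tz=lambda a:np.array(a,float)/6.6+[210-.5+.5/6.6,170-.5+.5/6.6]
sz=lambda a:np.array(a,float)/6+[220-.5+.08,140-.5+.08]
J=np.array([[21,102.5],[21,-92.5],[-80,-92.5],[-80,102.5]])/1000
W=t.onz(tz([[143,200],[641,199],[641,460],[136,460]]),.012)[:,:2]
Ws=s.onz(sz([[362,500],[603,388],[105,213]]),.012)[:,:2]
def fit(J,W):
    f=lambda p:(np.c_[J[:,0]*np.cos(p[2])-J[:,1]*np.sin(p[2])+p[0],J[:,0]*np.sin(p[2])+J[:,1]*np.cos(p[2])+p[1]]-W).ravel()
    r=least_squares(f,[.55,.09,0]);return r.x,r.fun.reshape(-1,2)*1000
print(fit(J,W));print(fit(J[[2,1,3]],Ws))
print(fit(np.r_[J,J[[2,1,3]]],np.r_[W,Ws]))
E
cat >> meas.py <<'E'
p=fit(np.r_[J,J[[2,1,3]]],np.r_[W,Ws])[0]
def tojig(P):
    d=np.asarray(P)[:,:2]-p[:2];c,q=np.cos(p[2]),np.sin(p[2]);return np.c_[d[:,0]*c+d[:,1]*q,-d[:,0]*q+d[:,1]*c]*1000
print("bar top corners topcam",tojig(t.onz(tz([[247,325],[672,323],[672,382],[247,388]]),.021)))
print("bar side",tojig(s.onz(sz([[278,208],[498,447],[450,468],[218,232]]),.021)))
print("bush",tojig([tri(t,tz([[223,287]])[0],s,sz([[290,150]])[0])[0]]),tri(t,tz([[223,287]])[0],s,sz([[290,150]])[0]))
E
python3 meas.py
python3 - <<'E'
from h import *
# press top & bits: heights
t=Cam("top");s=Cam("side")
z=lambda a:np.array(a)/2.5+[90,0]
print(s.R,t.p)
print('rack top', [ (h,s.onz([z([333,18])],h)[0]) for h in (.2,.25,.3,.35)])
print('lever/ball',tri(t,(78,310),s,(137,0)))
print('top lever joins',tri(t,(138,235),s,z([250,130])))
print('greenbox corner', tri(t,(75,181),s,z([190,20])),tri(t,(68,293),s,z([80,150])))
E
```

```text
(array([ 0.5458,  0.0871, -0.0254]), array([[-0.2418, -0.0495],
       [-0.3127, -0.1621],
       [ 0.4279,  0.0973],
       [ 0.1265,  0.1142]]))
(array([ 0.5453,  0.0853, -0.0195]), array([[ 1.07  ,  0.2889],
       [-0.1473, -1.8366],
       [-0.9226,  1.5477]]))
(array([ 0.5456,  0.0863, -0.0226]), array([[-0.7216, -0.8063],
       [-0.2379, -0.9322],
       [ 0.4957, -0.9601],
       [-0.3602, -0.9298],
       [ 1.1428,  1.6084],
       [-0.0811, -0.8342],
       [-0.2377,  2.8543]]))
bar top corners topcam [[ -28.3931   59.998 ]
 [ -28.3401 -103.7965]
 [ -51.0747 -103.7579]
 [ -52.6728   59.5061]]
bar side [[ -28.2206   54.9556]
 [ -32.9137 -105.7012]
 [ -52.4563 -105.5825]
 [ -54.4557   54.4776]]
bush [[-15.2297  66.646 ]] (array([0.5319, 0.1533, 0.0359]), np.float64(1.8524444421794193e-05))
[[ 0.81427276  0.37509158 -0.44301938]
 [-0.58044199  0.53513407 -0.61377408]
 [ 0.00685328  0.75692657  0.653464  ]] [ 0.42316198 -0.03551671  1.01391973]
rack top [(0.2, array([0.72183572, 0.69979345, 0.2       ])), (0.25, array([0.65752686, 0.56241385, 0.25      ])), (0.3, array([0.593218  , 0.42503425, 0.3       ])), (0.35, array([0.52890915, 0.28765465, 0.35      ]))]
lever/ball (array([0.36135498, 0.33454187, 0.38464471]), np.float64(0.027109223591283465))
top lever joins (array([0.46244851, 0.31419172, 0.2624077 ]), np.float64(0.017005862374692156))
greenbox corner (array([0.51406056, 0.41721466, 0.31945155]), np.float64(0.11081940760732688)) (array([0.355851  , 0.4693872 , 0.21352659]), np.float64(0.01364028220999263))
```

```bash
cat >> h.py <<'E'
np.set_printoptions(precision=3,suppress=True)
JP=np.array([.5457,.0867]);YAW=-.0245
def jw(x,y,z): # jig mm -> world m
    c,s=np.cos(YAW),np.sin(YAW);x,y,z=x/1e3,y/1e3,z/1e3
    return np.array([JP[0]+x*c-y*s,JP[1]+x*s+y*c,z])
def wj(P):
    c,s=np.cos(YAW),np.sin(YAW);d=np.asarray(P)[:2]-JP
    return np.array([c*d[0]+s*d[1],-s*d[0]+c*d[1],P[2]])*1000
def Rt(yaw): # tool down, tool z along heading yaw
    return np.c_[[np.sin(yaw),-np.cos(yaw),0],[0,0,-1],[np.cos(yaw),np.sin(yaw),0]]
def cmd(P,yaw=YAW,st=None):
    st=st or ctrl.get_state();M=R.from_rotvec(st["tcp_rot"]).as_matrix()
    return (M.T@(np.asarray(P)-st["tcp_pos"]))*100, R.from_matrix(M.T@Rt(yaw)).as_rotvec(degrees=True)
def show():
    st=ctrl.get_state();M=R.from_rotvec(st["tcp_rot"]).as_matrix()
    print("t",st["time"],"world",st["tcp_pos"],"jig",wj(st["tcp_pos"]),"F",st["contact_force"],"w",st["gripper_width"],"q",st["qpos"]);print(M)
E
python3 - <<'E'
from h import *
show()
print(cmd([.30,.0,.35]))
t=Cam("top")
for z in (.38,.42,.46,.5,.55):print(t.onz([(78,310)],z))
print(tri(t,(138,235),Cam("side"),(190,52)))
E
```

```text
t 0.45 world [0.198 0.593 0.231] jig [-360.319  497.492  231.203] F [0.49  0.784 0.355] w 0.08554550877609321 q [ 1.247  0.353  1.633 -0.     1.155 -0.002]
[[ 0.949 -0.     0.316]
 [-0.316 -0.     0.949]
 [ 0.    -1.    -0.   ]]
(array([ 28.462, -11.871, -53.007]), array([ 0.007, 72.962,  0.007]))
[[0.348 0.345 0.38 ]]
[[0.353 0.321 0.42 ]]
[[0.358 0.297 0.46 ]]
[[0.363 0.273 0.5  ]]
[[0.368 0.243 0.55 ]]
(array([0.462, 0.314, 0.262]), np.float64(0.017005862374692156))
```

Emit:
drive_tool(targets="0 -1 -3 0 0 0 0; 0 -2 -6 0 0 0 0; 0 -3 -9 0 0 0 0; 0 -4 -12 0 0 0 0; 0 -5 -15 0 0 0 0; 0 -6 -18 0 0 0 0; 0 -7 -21 0 0 0 0; 0 -8 -24 0 0 0 0; 0 -9 -27 0 0 0 0; 0 -9 -29 0 0 0 0")

```text
time: 1.38
tcp_pos: [0.1054, 0.3162, 0.3228]
tcp_rot: [-1.554, 0.252, -0.253]
contact_force: [-0.3, 0.1, 0.4]
gripper_width: -0.0002
```

```bash
python3 - <<'E'
from h import *
show()
st=ctrl.get_state();p=st["tcp_pos"];r=np.hypot(p[0],p[1]);a0=np.arctan2(p[1],p[0]);print(r,a0)
for k in range(1,11):
    a=a0-k*np.radians(6.8); q=[r*np.cos(a),r*np.sin(a),p[2]]
    s,w=cmd(q,a,st);print(k,s.round(1),w.round(1),q)
E
```

```text
t 1.3833 world [0.105 0.316 0.323] jig [-445.772  218.654  322.776] F [-0.334  0.051  0.372] w -0.00015756030626932005 q [ 1.245 -0.233  2.058  0.     1.314 -0.004]
[[ 0.949  0.001  0.316]
 [-0.316  0.002  0.949]
 [ 0.    -1.     0.002]]
0.3333181908531042 1.2490010384198342
1 [ 3.9 -0.  -0.2] [-0.1  6.8 -0. ] [np.float64(0.14211740900230185), np.float64(0.30150233566600915), np.float64(0.32277601802872924)]
2 [ 7.8 -0.  -0.9] [-0.1 13.6 -0. ] [np.float64(0.17681675823728935), np.float64(0.28255415473859585), np.float64(0.32277601802872924)]
3 [11.6 -0.  -2.1] [-0.1 20.4 -0. ] [np.float64(0.20902847536737962), np.float64(0.25963072398923664), np.float64(0.32277601802872924)]
4 [15.2 -0.  -3.7] [-0.1 27.2 -0. ] [np.float64(0.23829937426652031), np.float64(0.233054552793485), np.float64(0.32277601802872924)]
5 [18.6 -0.  -5.7] [-0.1 34.  -0. ] [np.float64(0.2642176431326707), np.float64(0.2031995408730125), np.float64(0.32277601802872924)]
6 [21.8 -0.  -8.1] [-0.1 40.8 -0. ] [np.float64(0.2864186382613677), np.float64(0.17048571790648676), np.float64(0.32277601802872924)]
7 [ 24.6  -0.  -10.9] [-0.1 47.6 -0.1] [np.float64(0.30459001421209214), np.float64(0.1353733341388322), np.float64(0.32277601802872924)]
8 [ 27.1  -0.  -13.9] [-0.1 54.4 -0.1] [np.float64(0.318476118191207), np.float64(0.0983563851279963), np.float64(0.32277601802872924)]
9 [ 29.2  -0.  -17.3] [-0.1 61.2 -0.1] [np.float64(0.3278815868269667), np.float64(0.05995566172945398), np.float64(0.32277601802872924)]
10 [ 30.9  -0.  -20.8] [-0.1 68.  -0.1] [np.float64(0.33267409473362614), np.float64(0.020711423098105537), np.float64(0.32277601802872924)]
```

Emit:
drive_tool(targets="3.9 0 -0.2 0 6.8 0 0; 7.8 0 -1.2 0 13.6 0 0; 11.4 0 -2.5 0 20.4 0 0; 14.8 0 -4.2 0 27.2 0 0; 18.2 0 -6.2 0 34 0 0; 21.4 0 -8.5 0 40.8 0 0; 24.2 0 -11.2 0 47.6 0 0; 26.8 0 -14.2 0 54.4 0 0; 29 0 -17.3 0 61.2 0 0; 30.9 0 -20.8 0 68 0 0")

```text
time: 2.22
tcp_pos: [0.334, 0.021, 0.3217]
tcp_rot: [-1.234, 1.167, -1.168]
contact_force: [1.2, 0.1, 1.2]
gripper_width: 0.0
```

```bash
python3 - <<'E'
from h import *
show()
# hover in line with bar end
print(jw(-40,-135,80)); print(cmd(jw(-40,-135,80)))
E
```

```text
t 2.2167 world [0.334 0.021 0.322] jig [-210.039  -70.91   321.687] F [1.159 0.084 1.207] w 9.496660601120889e-06 q [ 0.058 -0.229  2.058  0.     1.311  0.002]
[[ 0.056  0.001  0.998]
 [-0.998  0.     0.056]
 [-0.    -1.     0.001]]
[ 0.502 -0.047  0.08 ]
(array([ 7.764, 24.192, 16.396]), array([-0.085,  4.628, -0.012]))
```

Emit:
drive_tool(targets="1 3 2 0 0.6 0 0; 2 6 4 0 1.2 0 0; 3 9 6 0 1.8 0 0; 4 12 8 0 2.4 0 0; 5 15 10 0 3 0 0; 6 18 12 0 3.6 0 0; 7 21 14 0 4.2 0 0; 7.8 24 16.4 0 4.6 0 0; 7.8 24.2 16.4 0 4.6 0 0; 7.8 24.2 16.4 0 4.6 0 0")

```text
time: 3.05
tcp_pos: [0.5009, -0.045, 0.077]
tcp_rot: [-1.204, 1.227, -1.22]
contact_force: [-0.2, 0.2, -0.2]
gripper_width: 0.0004
```

```bash
python3 - <<'E'
from h import *
show()
t=Cam("top");s=Cam("side")
P=ctrl.get_state()["tcp_pos"]
print(t.proj(P),s.proj(P))
cv2.imwrite("pics/t1.png",cv2.resize(t.im[150:270,200:360],None,fx=5,fy=5,interpolation=cv2.INTER_CUBIC))
cv2.imwrite("pics/s1.png",cv2.resize(s.im[110:250,200:360],None,fx=4,fy=4,interpolation=cv2.INTER_CUBIC))
E
```

```text
t 3.05 world [ 0.501 -0.045  0.077] jig [ -41.585 -132.792   76.995] F [-0.248  0.222 -0.243] w 0.00042169319232440337 q [-0.093  0.38   2.012  0.     0.754 -0.074]
[[-0.019 -0.005  1.   ]
 [-1.     0.    -0.019]
 [-0.    -1.    -0.005]]
[[322.706 221.618]] [[306.058 200.736]]
```

View pics/t1.png

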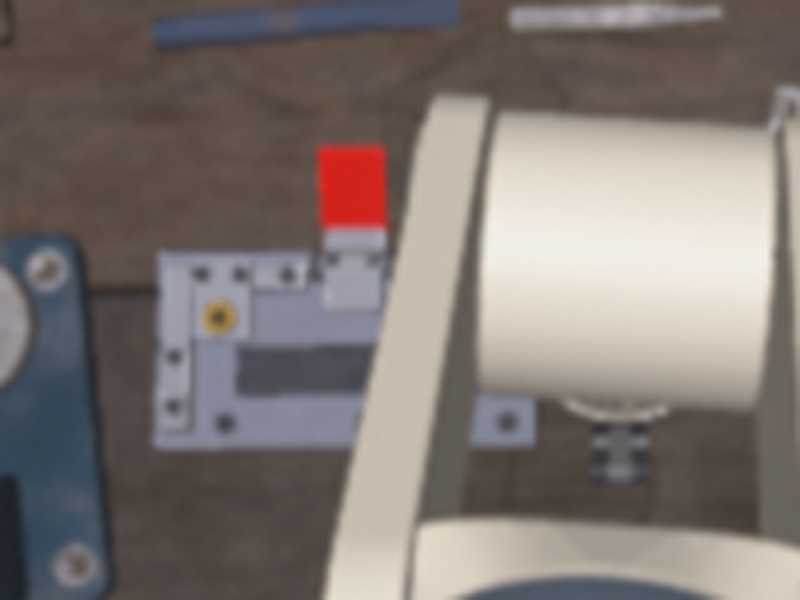

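View pics/s1.png

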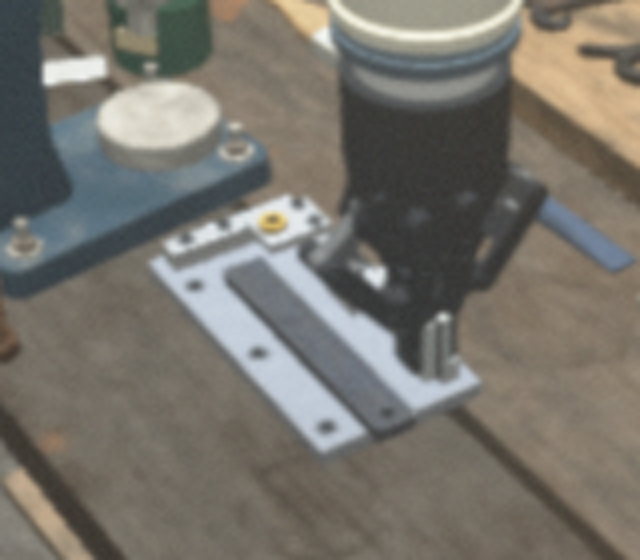

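```bash
python3 - <<'E'
from h import *
print(cmd(jw(-40,-128,15)))
E
```

```text
(array([-0.45 ,  6.486,  0.116]), array([ 0.023,  0.371, -0.003]))
```

Emit:
drive_tool(targets="0 2 0.1 0 0.4 0 0; 0 4 0.1 0 0.4 0 0; 0 5.5 0.1 0 0.4 0 0; 0 6 0.1 0 0.4 0 0; 0 6 0.1 0 0.4 0 0; 0 6 0.1 0 0.4 0 0")

```text
time: 3.65
tcp_pos: [0.5033, -0.0448, 0.0209]
tcp_rot: [-1.196, 1.226, -1.228]
contact_force: [0.6, -0.6, 0.6]
gripper_width: -0.0003
```

```bash
python3 - <<'E'
from h import *
show()
print(cmd(jw(-40,-128,15)))
s=Cam("side")
cv2.imwrite("pics/s2.png",cv2.resize(s.im[110:250,200:360],None,fx=4,fy=4,interpolation=cv2.INTER_CUBIC))
E
```

```text
t 3.65 world [ 0.503 -0.045  0.021] jig [ -39.129 -132.507   20.886] F [ 0.61  -0.555  0.614] w -0.0002749202249664677 q [-0.092  0.479  2.035 -0.     0.625 -0.067]
[[-0.025  0.002  1.   ]
 [-1.    -0.    -0.025]
 [ 0.    -1.     0.002]]
(array([-0.451,  0.588, -0.088]), array([-0.107, -0.014,  0.008]))
```

View pics/s2.png

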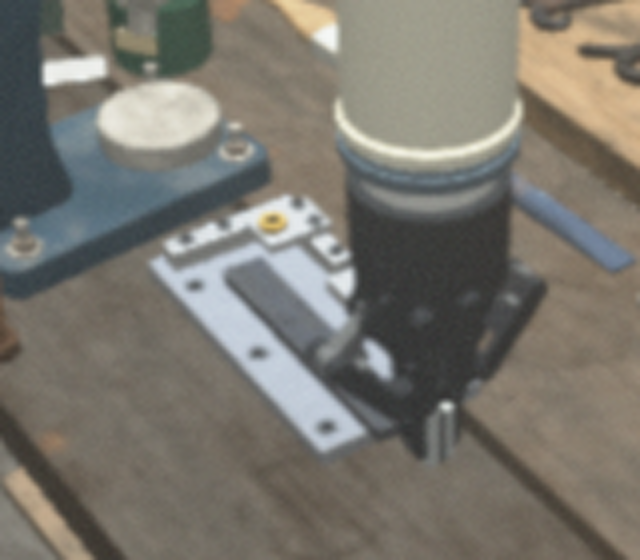

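Emit:
drive_tool(targets="-0.3 0.5 -0.05 0 0 0 0; -0.6 0.6 -0.05 0 0 0 0; -0.9 0.6 -0.05 0 0 0 0; -1.2 0.6 -0.05 0 0 0 0; -1.5 0.6 -0.05 0 0 0 0; -1.8 0.6 -0.05 0 0 0 0; -2.1 0.6 -0.05 0 0 0 0; -2.4 0.6 -0.05 0 0 0 0; -2.7 0.6 -0.05 0 0 0 0; -3 0.6 -0.05 0 0 0 0")

```text
time: 4.53
tcp_pos: [0.5032, -0.0148, 0.0133]
tcp_rot: [-1.197, 1.227, -1.228]
contact_force: [-0.5, -3.6, 1.1]
gripper_width: 0.0005
```

```bash
python3 - <<'E'
from h import *
show()
s=Cam("side")
cv2.imwrite("pics/s3.png",cv2.resize(s.im[110:250,200:360],None,fx=4,fy=4,interpolation=cv2.INTER_CUBIC))
E
```

```text
t 4.5333 world [ 0.503 -0.015  0.013] jig [ -40.041 -102.48    13.324] F [-0.48 -3.57  1.08] w 0.0004993358857657055 q [-0.032  0.492  2.04  -0.     0.61  -0.007]
[[-0.025  0.     1.   ]
 [-1.    -0.    -0.025]
 [ 0.    -1.     0.   ]]
```

View pics/s3.png

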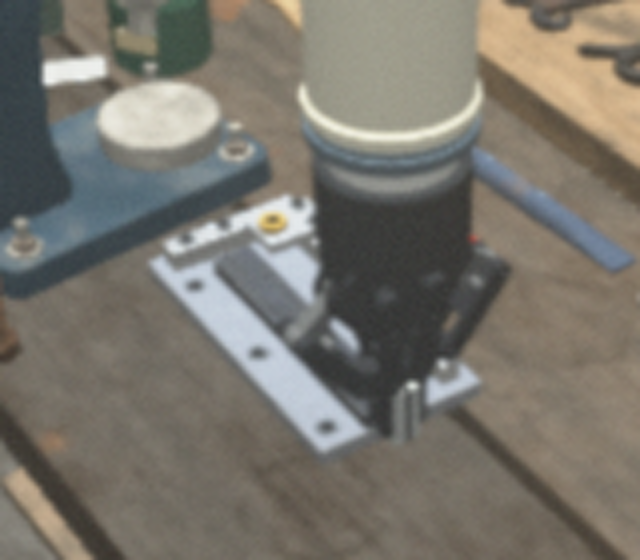

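Emit:
drive_tool(targets="-0.2 -0.15 0 0 0 0 0; -0.4 -0.15 0 0 0 0 0; -0.6 -0.15 0 0 0 0 0; -0.75 -0.15 0 0 0 0 0; -0.85 -0.15 0 0 0 0 0; -0.85 -0.15 0 0 0 0 0")

```text
time: 5.08
tcp_pos: [0.5034, -0.0062, 0.0148]
tcp_rot: [-1.197, 1.228, -1.228]
contact_force: [-0.1, 0.1, 0.8]
gripper_width: -0.0002
```

```bash
python3 - <<'E'
from h import *
show()
s=Cam("side")
cv2.imwrite("pics/s4.png",cv2.resize(s.im[110:250,200:360],None,fx=4,fy=4,interpolation=cv2.INTER_CUBIC))
E
```

```text
t 5.0833 world [ 0.503 -0.006  0.015] jig [-40.012 -93.941  14.83 ] F [-0.116  0.052  0.811] w -0.00018983690006278968 q [-0.015  0.489  2.04   0.     0.613  0.01 ]
[[-0.025  0.     1.   ]
 [-1.     0.    -0.025]
 [-0.    -1.     0.   ]]
```

View pics/s4.png

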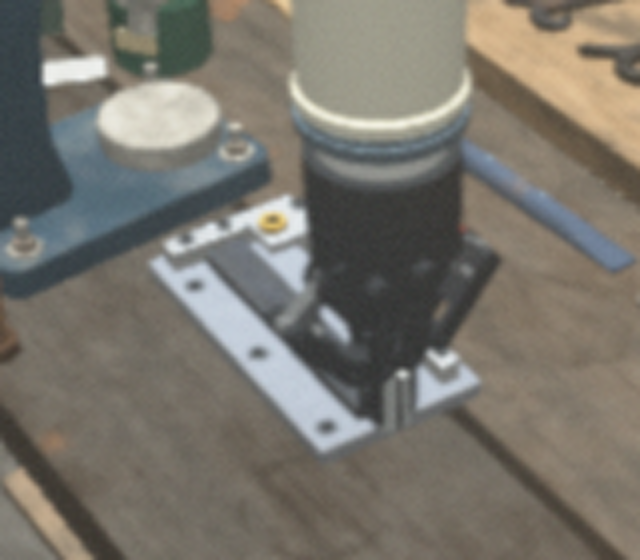

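Emit:
drive_tool(targets="-0.1 0 0 0 0 0 0; -0.2 0 0 0 0 0 0")

```text
time: 5.3
tcp_pos: [0.5034, -0.0046, 0.0148]
tcp_rot: [-1.197, 1.227, -1.228]
contact_force: [-0.1, -8.9, 1.9]
gripper_width: 0.0001
```

Emit:
drive_tool(targets="-0.1 0 0 0 0 0 0; -0.2 0 0 0 0 0 0")

```text
time: 5.47
tcp_pos: [0.5034, -0.0042, 0.0148]
tcp_rot: [-1.2, 1.225, -1.228]
contact_force: [-1.3, -26.4, 1.7]
gripper_width: -0.0001
```

Emit:
drive_tool(targets="0 0 0 0 0 0 0; 0 0 0 0 0 0 0; 0.1 0 0 0 0 0 0; 0.3 0 0 0 0 0 0; 1.5 0 0 0 0 0 0; 3 -2 0 0 0 0 0; 3 -6 0 0 0 0 0; 3 -6 -2 0 0 0 0; 3 -6 -4 0 0 0 0; 3 -6 -4 0 0 0 0")

```text
time: 6.3
tcp_pos: [0.4587, -0.0316, 0.0747]
tcp_rot: [-1.199, 1.231, -1.226]
contact_force: [-1.8, -0.3, -0.4]
gripper_width: -0.0001
```

```bash
python3 - <<'E'
from h import *
show()
print(cmd(jw(-85,0,75)))
print(cmd(jw(-85,0,15)))
s=Cam("side")
cv2.imwrite("pics/s5.png",cv2.resize(s.im[110:250,200:360],None,fx=4,fy=4,interpolation=cv2.INTER_CUBIC))
E
```

```text
t 6.3 world [ 0.459 -0.032  0.075] jig [ -84.101 -120.412   74.739] F [-1.814 -0.294 -0.445] w -8.452124394135737e-05 q [-0.072  0.331  2.104  0.     0.71  -0.047]
[[-0.025 -0.003  1.   ]
 [-1.     0.001 -0.025]
 [-0.    -1.    -0.003]]
(array([-12.041,  -0.02 ,  -0.102]), array([ 0.193, -0.057, -0.025]))
(array([-12.038,   5.98 ,  -0.082]), array([ 0.193, -0.057, -0.025]))
```

View pics/s5.png

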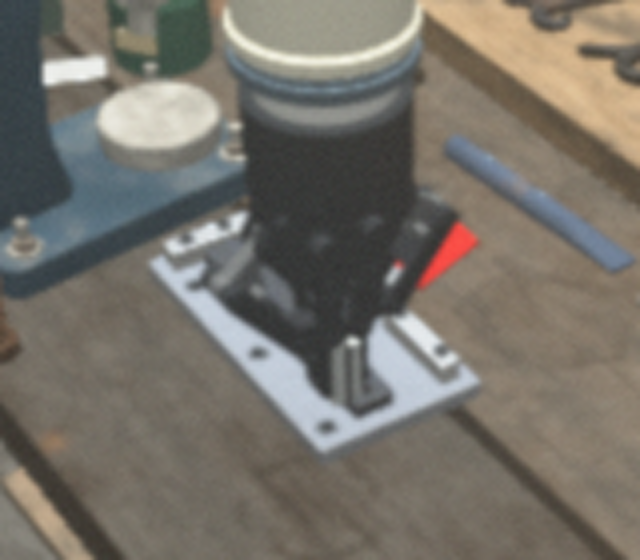

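Emit:
drive_tool(targets="-3 0 0 0 0 0 0; -6 0 0 0 0 0 0; -9 0 0 0 0 0 0; -11 0 0 0 0 0 0; -12 0 0 0 0 0 0; -12 0 0 0 0 0 0")

```text
time: 6.85
tcp_pos: [0.4665, 0.0901, 0.0747]
tcp_rot: [-1.198, 1.226, -1.226]
contact_force: [0.1, -0.1, -0.1]
gripper_width: 0.0003
```

```bash
python3 - <<'E'
from h import *
show()
print(cmd(jw(-85,0,15)))
s=Cam("side");t=Cam("top")
cv2.imwrite("pics/s6.png",np.vstack([cv2.resize(x,(640,300),interpolation=cv2.INTER_CUBIC) for x in (s.im[130:230,220:345],t.im[170:260,210:360])]))
E
```

```text
t 6.85 world [0.466 0.09  0.075] jig [-79.308   1.449  74.67 ] F [ 0.088 -0.081 -0.146] w 0.000251582100695206 q [0.187 0.348 2.076 0.    0.718 0.21 ]
[[-0.023  0.001  1.   ]
 [-1.     0.    -0.023]
 [-0.    -1.     0.001]]
(array([ 0.146,  5.967, -0.573]), array([-0.03 ,  0.093, -0.024]))
```

View pics/s6.png

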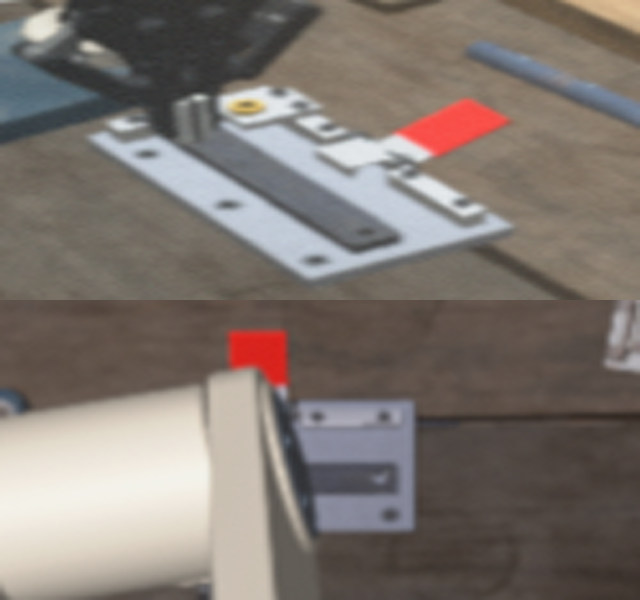

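```bash
python3 - <<'E'
from h import *
t=Cam("top")
c=t.im[190:250,270:330];cv2.imwrite("pics/t7.png",cv2.resize(c,None,fx=10,fy=10,interpolation=cv2.INTER_CUBIC))
for u in (286,292,298,300):
    print(u,t.im[212:234,u].sum(1))
print(t.im[223,292:320].sum(1))
E
```

```text
286 [436 433 430 433 436 433 376 276 242 244 248 244 243 240 236 248 333 422
 439 432 430 437]
292 [433 435 432 433 433 424 368 275 245 252 252 245 235 233 228 245 329 411
 432 433 433 430]
298 [432 431 430 427 431 425 370 274 236 241 300 368 350 273 238 262 345 413
 426 428 424 414]
300 [428 425 424 427 426 416 362 269 242 280 320 325 294 252 233 266 345 415
 426 413 364 293]
[245 245 247 246 269 318 368 380 325 254 268 339 410 425 383 256 220 227
 226 226 226 225 220 215 215 213 215 216]
```

View pics/t7.png

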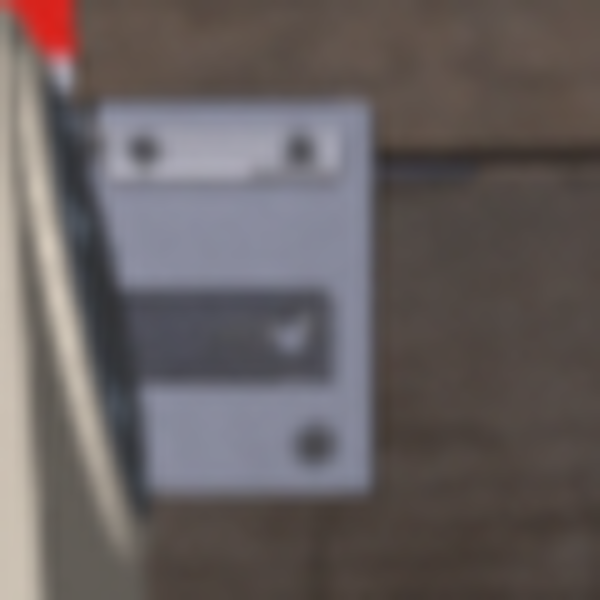

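```bash
python3 - <<'E'
from h import *
t=Cam("top")
for uv,z in (((292,218.4),.021),((292,228),.012),((292,228),.021),((302.7,223),.021),((307.3,205),.012),((300,199.9),.012),((300,208),.026)):
    print(uv,z,wj(t.onz([uv],z)[0]))
print(cmd(jw(-85,0,15)),t.proj(jw(21,-92.5,12)),t.proj(jw(-80,-92.5,12)))
E
```

```text
(292, 218.4) 0.021 [-27.787 -54.906  21.   ]
(292, 228) 0.012 [-51.595 -54.437  12.   ]
(292, 228) 0.021 [-52.206 -55.073  21.   ]
(302.7, 223) 0.021 [-39.571 -82.164  21.   ]
(307.3, 205) 0.012 [  7.609 -93.489  12.   ]
(300, 199.9) 0.012 [ 20.932 -74.615  12.   ]
(300, 208) 0.026 [ -1.798 -75.404  26.   ]
(array([-0.101,  5.963, -0.498]), array([ 0.02 , -0.067,  0.012])) [[306.925 199.856]] [[306.857 239.116]]
```

Emit:
drive_tool(targets="-0 2 -0.3 0 0 0 0; 0 4 -0.3 0 0 0 0; 0 5.4 -0.3 0 0 0 0; 0 5.9 -0.3 0 0 0 0; 0 5.9 -0.3 0 0 0 0; 0 5.9 0.2 0 0 0 0; 0 5.9 0.6 0 0 0 0; 0 5.9 0.9 0 0 0 0; 0 5.9 1.2 0 0 0 0; 0 5.9 1.4 0 0 0 0")

```text
time: 7.88
tcp_pos: [0.4807, 0.0883, 0.0164]
tcp_rot: [-1.196, 1.227, -1.228]
contact_force: [0.0, 0.7, 0.0]
gripper_width: 0.0005
```

```bash
python3 - <<'E'
from h import *
show()
s=Cam("side")
cv2.imwrite("pics/s7.png",cv2.resize(s.im[110:250,200:360],None,fx=4,fy=4,interpolation=cv2.INTER_CUBIC))
E
```

```text
t 7.8833 world [0.481 0.088 0.016] jig [-65.023  -0.024  16.377] F [0.019 0.721 0.041] w 0.0005433988449112519 q [ 0.179  0.471  2.071 -0.     0.598  0.204]
[[-0.025  0.001  1.   ]
 [-1.     0.    -0.025]
 [-0.    -1.     0.001]]
```

View pics/s7.png

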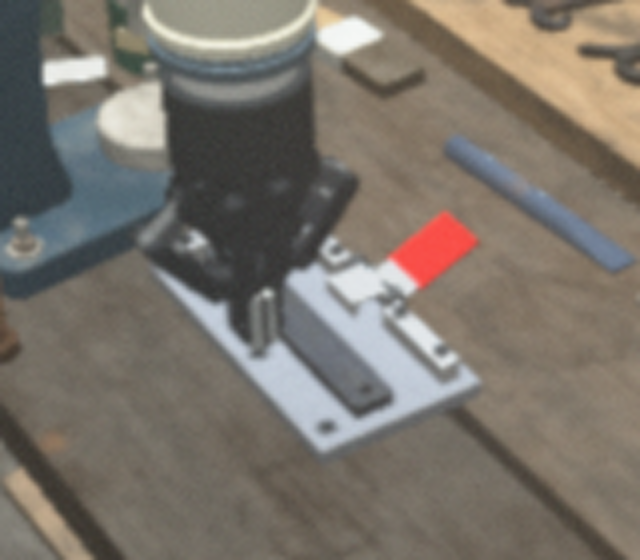

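Emit:
drive_tool(targets="0 0 0.2 0 0 0 0; 0 0 0.4 0 0 0 0; 0 0 0.6 0 0 0 0")

```text
time: 8.18
tcp_pos: [0.4857, 0.0881, 0.0158]
tcp_rot: [-1.197, 1.228, -1.227]
contact_force: [-0.0, -0.3, 1.1]
gripper_width: -0.0001
```

Emit:
drive_tool(targets="0 0 0.2 0 0 0 0; 0 0 0.4 0 0 0 0; 0 0 0.4 0 0 0 0")

```text
time: 8.43
tcp_pos: [0.4892, 0.0879, 0.0156]
tcp_rot: [-1.198, 1.228, -1.227]
contact_force: [-1.7, 0.5, -0.3]
gripper_width: -0.0001
```

```bash
cat > look.py <<'E'
from h import *
import sys
n=sys.argv[1]
show()
s=Cam("side");t=Cam("top")
for nm,c,x,y in (("s",s,220,140),("t",t,240,170)):
    cv2.imwrite(f"pics/{nm}{n}.png",cv2.resize(c.im[y:y+90,x:x+110],None,fx=7,fy=6.5,interpolation=cv2.INTER_CUBIC))
E
python3 look.py 8
python3 - <<'E'
from h import *
t=Cam("top")
for u in (296,301):
    print(u,t.im[205:234,u].sum(1))
E
```

```text
t 8.4333 world [0.489 0.088 0.016] jig [-56.538  -0.231  15.554] F [-1.72   0.518 -0.303] w -6.094115658963847e-05 q [ 0.175  0.482  2.052 -0.     0.609  0.2  ]
[[-0.025 -0.001  1.   ]
 [-1.    -0.    -0.025]
 [ 0.    -1.    -0.001]]
296 [505 473 407 386 423 435 435 436 436 434 432 404 335 261 242 247 251 250
 241 239 239 276 351 415 428 427 428 430 426]
301 [386 402 392 385 418 430 430 425 425 425 425 397 326 256 240 247 255 259
 248 237 235 268 349 413 427 424 399 339 262]
```

View pics/s8.png

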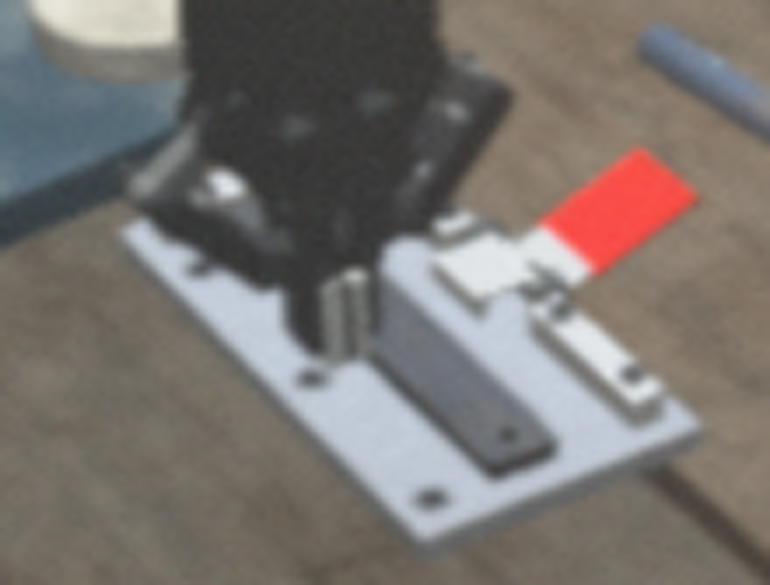

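View pics/t8.png

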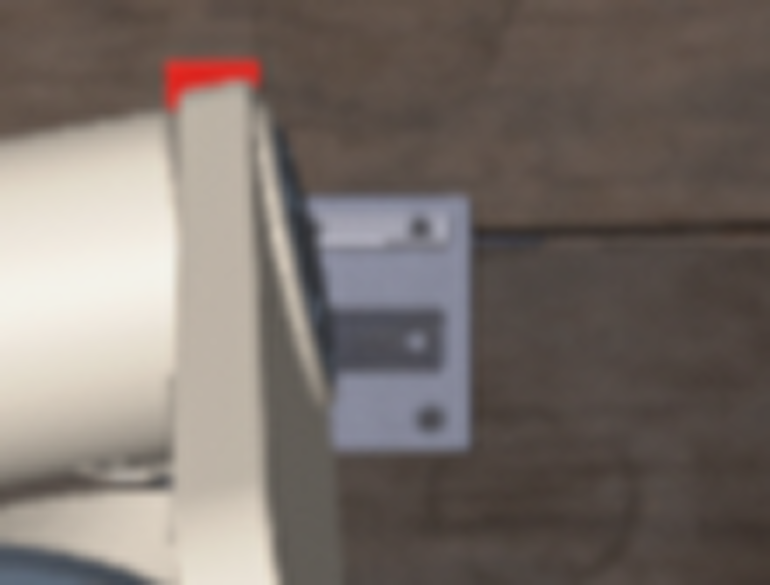

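Emit:
drive_tool(targets="0 0.05 0.2 0 0 0 0; 0 0.05 0.4 0 0 0 0; 0 0.05 0.6 0 0 0 0; 0 0.05 0.8 0 0 0 0; 0 0.05 0.95 0 0 0 0; 0 0.05 0.95 0 0 0 0")

```text
time: 9.08
tcp_pos: [0.4991, 0.0875, 0.0152]
tcp_rot: [-1.198, 1.228, -1.228]
contact_force: [-2.9, -2.7, 0.3]
gripper_width: -0.0001
```

```bash
python3 look.py 9
python3 - <<'E'
from h import *
t=Cam("top")
for u in (296,301):
    print(u,t.im[205:234,u].sum(1))
E
```

```text
t 9.0833 world [0.499 0.087 0.015] jig [-46.624  -0.353  15.179] F [-2.882 -2.693  0.268] w -0.00012636312059637663 q [ 0.171  0.492  2.032 -0.     0.618  0.196]
[[-0.025 -0.001  1.   ]
 [-1.    -0.    -0.025]
 [ 0.    -1.    -0.001]]
296 [504 473 408 383 420 433 429 383 300 247 241 250 250 247 238 239 262 317
 379 420 431 427 422 420 423 424 425 428 426]
301 [384 400 390 385 418 430 424 374 288 245 243 251 258 254 238 230 244 320
 399 424 424 424 422 424 423 421 398 335 259]
```

View pics/s9.png

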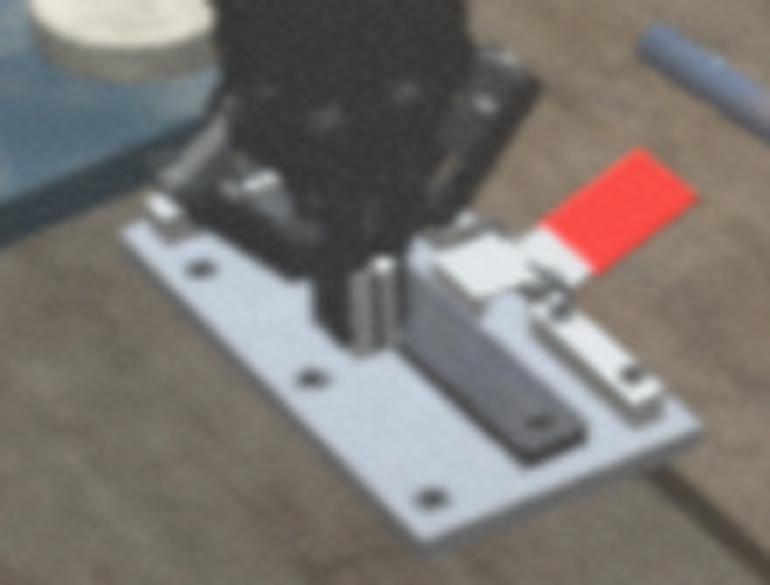

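```bash
python3 - <<'E'
from h import *
t=Cam("top")
for v in (212.5,217.0,218.4):print(wj(t.onz([(296,v)],.021)[0]))
for u,v in ((290,222.3),):
  print(t.im[205:234,290].sum(1),t.im[205:234,293].sum(1),t.im[218,290:312].sum(1))
s=Cam("side");sz=lambda a:np.array(a,float)/[7,6.5]+[219.57,139.58]
for z,l in((.021,[[413,290],[530,440],[585,415]]),(.012,[[393,345],[528,465]])):
  print([wj(x) for x in s.onz(sz(l),z)])
E
```

```text
[-12.724 -65.002  21.   ]
[-24.237 -65.064  21.   ]
[-27.811 -65.083  21.   ]
[511 523 485 409 424 438 436 395 317 255 244 249 248 244 239 231 231 261
 342 415 431 431 430 428 427 430 433 435 432] [509 523 484 413 425 438 433 392 312 256 249 253 248 238 235 233 241 295
 375 419 427 424 422 426 425 426 425 425 429] [244 238 237 238 241 243 245 262 323 363 317 251 249 314 407 426 388 258
 221 225 223 220]
[array([-23.068,   7.065,  21.   ]), array([-33.881, -79.649,  21.   ]), array([-13.327, -78.39 ,  21.   ])]
[array([-38.26 ,  -5.353,  12.   ]), array([-35.635, -80.96 ,  12.   ])]
```

Emit:
drive_tool(targets="0 0 -0.3 0 0 0 0; 0 -2 -0.8 0 0 0 0; 0 -5 -0.8 0 0 0 0; 0 -6.5 -0.8 0 0 0 8.2; 0 -6.5 1 0 0 0 8.2; 0 -6.5 3 0 0 0 8.2; 0 -6.5 4.1 0 0 0 8.2; 0 -6.5 4.1 0 0 0 8.2; 0 -6.5 4.1 0 0 0 8.2; 0 -6.5 4.1 0 0 0 8.2")

```text
time: 10.17
tcp_pos: [0.5389, 0.0866, 0.0797]
tcp_rot: [-1.199, 1.229, -1.227]
contact_force: [-0.9, 0.2, 0.8]
gripper_width: 0.0817
```

```bash
python3 look.py 10
python3 - <<'E'
from h import *
print(cmd(jw(-5,0,20)))
s=Cam("side");t=Cam("top")
P=ctrl.get_state()["tcp_pos"];print(s.proj(P))
for dz in(0,.005,.012):print(s.proj([P+[.041,0,dz],P+[-.041,0,dz]]))
E
```

```text
t 10.1667 world [0.539 0.087 0.08 ] jig [-6.846 -0.228 79.705] F [-0.926  0.171  0.782] w 0.08167126141519608 q [0.157 0.427 1.922 0.    0.794 0.182]
[[-0.025 -0.002  1.   ]
 [-1.    -0.    -0.025]
 [ 0.    -1.    -0.002]]
(array([-0.021,  5.984,  0.188]), array([ 0.081, -0.027,  0.011]))
[[285.802 161.749]]
[[301.535 155.473]
 [269.502 168.25 ]]
[[301.51  153.587]
 [269.371 166.337]]
[[301.474 150.926]
 [269.187 163.639]]
```

View pics/s10.png

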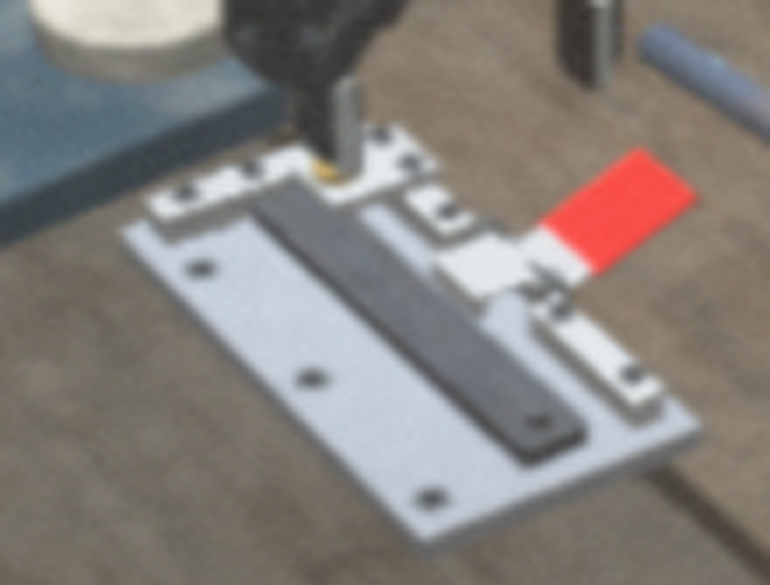

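View pics/t10.png

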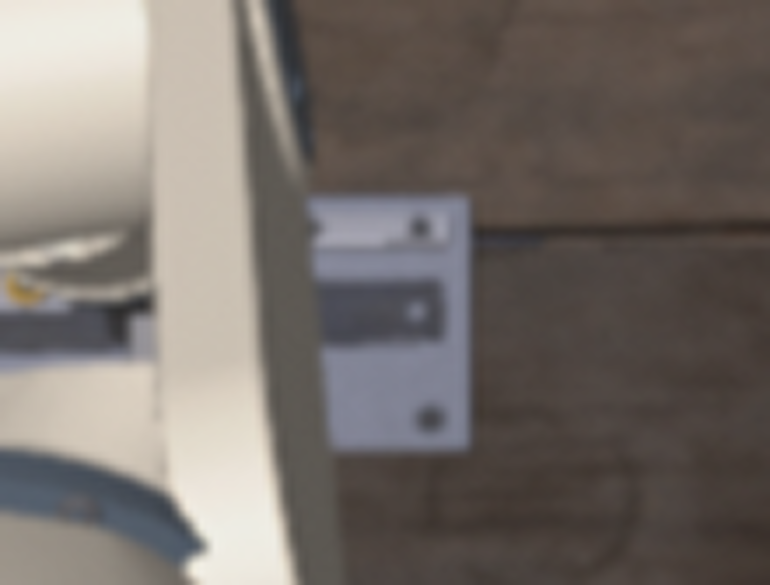

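Emit:
drive_tool(targets="0 2 0.15 0 0 0 8.2; 0 4 0.15 0 0 0 8.2; 0 5.2 0.15 0 0 0 8.2; 0 5.7 0.15 0 0 0 8.2; 0 6 0.15 0 0 0 8.2; 0 6 0.15 0 0 0 8.2; 0 6 0.15 0 0 0 8.2")

```text
time: 10.95
tcp_pos: [0.542, 0.0867, 0.0208]
tcp_rot: [-1.197, 1.227, -1.228]
contact_force: [-0.4, 0.2, -1.0]
gripper_width: 0.0821
```

```bash
python3 look.py 11
python3 - <<'E'
from h import *
s=Cam("side")
P=ctrl.get_state()["tcp_pos"];w=.041
for dz in(0,.005,.010,.013):print(dz,(s.proj([jw(wj(P)[0]+q,-11+wj(P)[1],wj(P)[2]+1000*dz) for q in(41,-41)])-[220,140])*[7,6.5])
E
```

```text
t 10.95 world [0.542 0.087 0.021] jig [-3.69  -0.092 20.781] F [-0.376  0.23  -1.022] w 0.0821497350715606 q [0.156 0.525 1.94  0.    0.676 0.181]
[[-0.025  0.001  1.   ]
 [-1.     0.    -0.025]
 [-0.    -1.     0.001]]
0 [[600.321 254.236]
 [380.745 336.918]]
0.005 [[600.238 242.814]
 [379.971 325.37 ]]
0.01 [[600.154 231.322]
 [379.192 313.75 ]]
0.013 [[600.104 224.393]
 [378.722 306.743]]
```

View pics/s11.png

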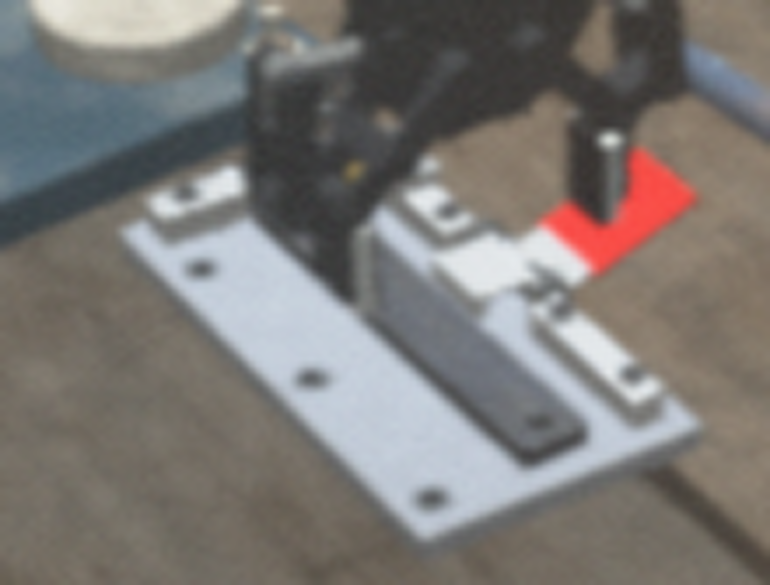

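Emit:
drive_tool(targets="0 0.4 -0.1 0 0 0 8.2; 0 0.8 -0.1 0 0 0 8.2; 0 1.1 -0.1 0 0 0 8.2; 0 1.4 -0.1 0 0 0 8.2; 0 1.6 -0.1 0 0 0 8.2; 0 1.6 -0.1 0 0 0 8.2; 0 1.6 -0.1 0 0 0 8.2")

```text
time: 11.68
tcp_pos: [0.5409, 0.0867, 0.0043]
tcp_rot: [-1.197, 1.227, -1.228]
contact_force: [0.3, 0.7, 4.4]
gripper_width: 0.0824
```

```bash
python3 look.py 12
```

```text
t 11.6833 world [0.541 0.087 0.004] jig [-4.752 -0.072  4.273] F [0.256 0.726 4.426] w 0.08243520955039171 q [0.156 0.552 1.946 0.    0.643 0.181]
[[-0.025  0.     1.   ]
 [-1.     0.    -0.025]
 [-0.    -1.     0.   ]]
```

View pics/s12.png

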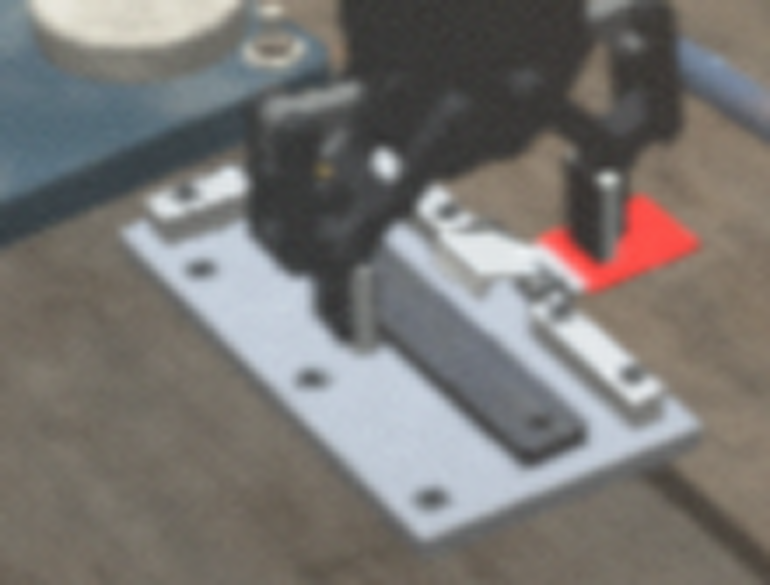

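Emit:
drive_tool(targets="0 0.15 0 0 0 0 8.2; 0 0.3 0 0 0 0 8.2; 0 0.3 0 0 0 0 8.2; 0 0.3 0 0 0 0 8.2")

```text
time: 12.12
tcp_pos: [0.5402, 0.0868, 0.0014]
tcp_rot: [-1.198, 1.228, -1.227]
contact_force: [-2.6, 0.7, 8.8]
gripper_width: 0.0819
```

```bash
python3 look.py 13
```

```text
t 12.1167 world [0.54  0.087 0.001] jig [-5.459 -0.062  1.356] F [-2.627  0.666  8.794] w 0.08190303101215098 q [0.156 0.557 1.947 0.    0.638 0.181]
[[-0.025 -0.001  1.   ]
 [-1.     0.    -0.025]
 [-0.    -1.    -0.001]]
```

View pics/s13.png

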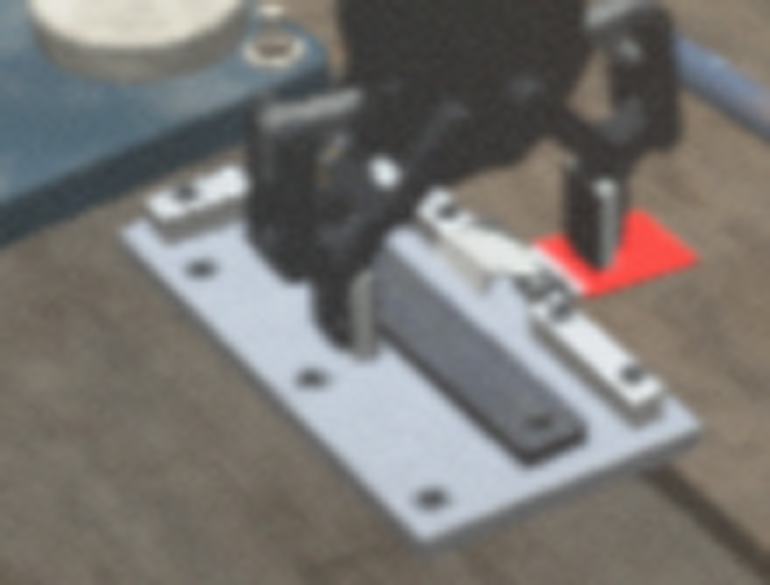

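Emit:
drive_tool(targets="0 0 0.2 0 0 0 8.2; 0 0 0.4 0 0 0 8.2; 0 0 0.6 0 0 0 8.2; 0 0 0.8 0 0 0 8.2; 0 0 1 0 0 0 8.2; 0 0 1.2 0 0 0 8.2; 0 0 1.2 0 0 0 8.2")

```text
time: 12.8
tcp_pos: [0.5495, 0.0861, 0.0007]
tcp_rot: [-1.203, 1.232, -1.225]
contact_force: [-8.7, -0.4, 9.8]
gripper_width: 0.0821
```

```bash
python3 look.py 14
```

```text
t 12.8 world [0.549 0.086 0.001] jig [ 3.786 -0.548  0.677] F [-8.746 -0.356  9.845] w 0.08206369521716665 q [0.153 0.569 1.923 0.    0.656 0.177]
[[-0.025 -0.006  1.   ]
 [-1.    -0.001 -0.025]
 [ 0.001 -1.    -0.006]]
```

View pics/s14.png

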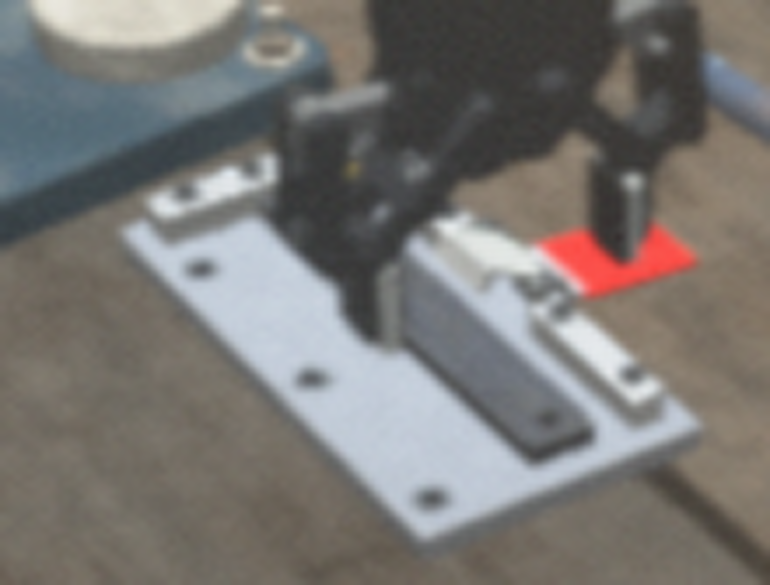

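View pics/t14.png

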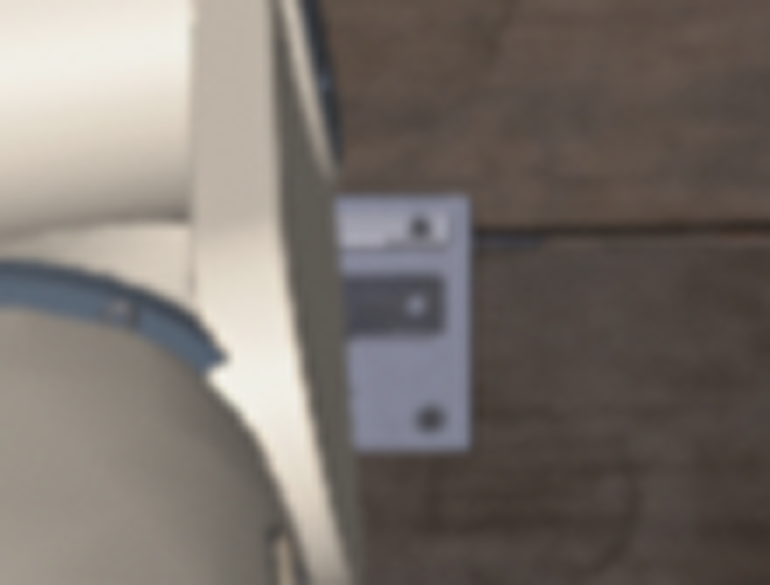

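Emit:
drive_tool(targets="0 -0.05 0.2 0 0 0 8.2; 0 -0.05 0.4 0 0 0 8.2; 0 -0.05 0.6 0 0 0 8.2; 0 -0.05 0.8 0 0 0 8.2; 0 -0.05 0.8 0 0 0 8.2")

```text
time: 13.32
tcp_pos: [0.5579, 0.0859, 0.0011]
tcp_rot: [-1.202, 1.232, -1.226]
contact_force: [-7.0, 0.0, 7.9]
gripper_width: 0.082
```

```bash
python3 look.py 15
```

```text
t 13.3167 world [0.558 0.086 0.001] jig [12.203 -0.518  1.086] F [-6.965  0.002  7.901] w 0.08200932797579931 q [0.15  0.577 1.905 0.    0.665 0.175]
[[-0.025 -0.006  1.   ]
 [-1.    -0.001 -0.025]
 [ 0.001 -1.    -0.006]]
```

View pics/s15.png

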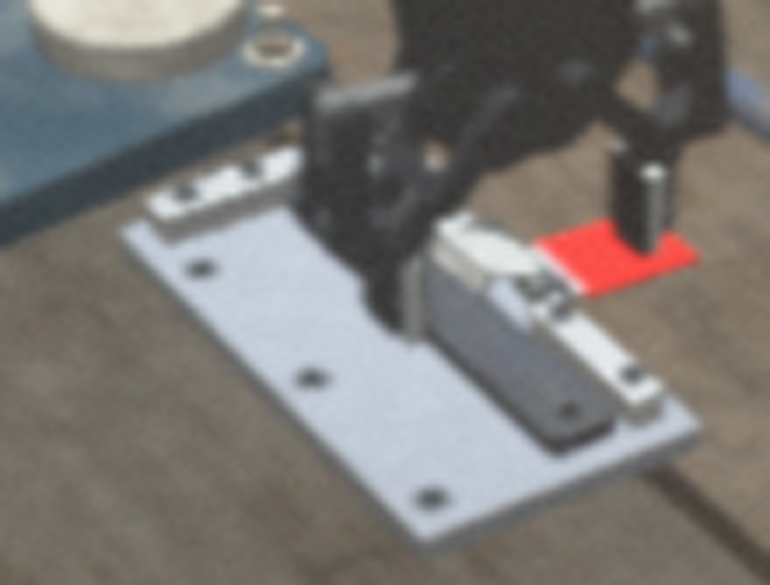

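View pics/t15.png

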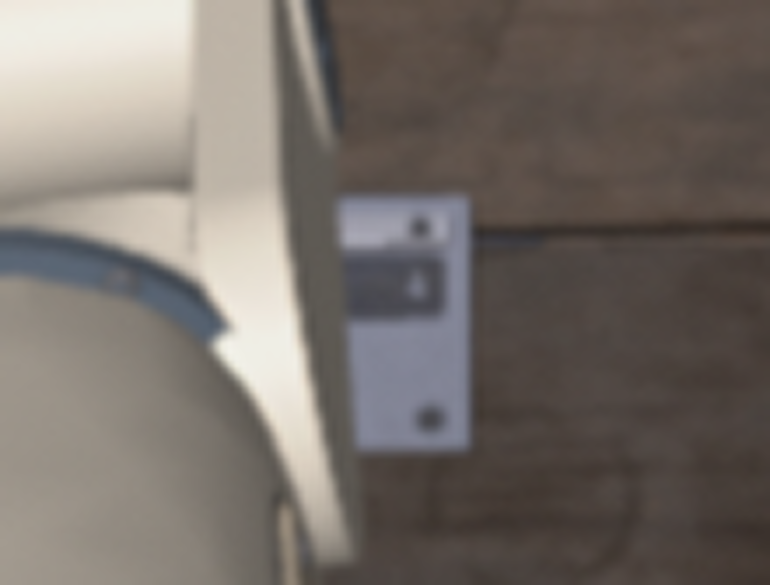

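Emit:
drive_tool(targets="0 0 0.2 0 0 0 8.2; 0 0 0.3 0 0 0 8.2; 0 0 0.3 0 0 0 8.2")

```text
time: 13.67
tcp_pos: [0.5605, 0.0858, 0.001]
tcp_rot: [-1.202, 1.232, -1.225]
contact_force: [-6.7, -0.7, 8.4]
gripper_width: 0.0818
```

Emit:
drive_tool(targets="0 0 0.1 0 0 0 8.2; 0 0 0.2 0 0 0 8.2; 0 0 0.2 0 0 0 8.2")

```text
time: 13.92
tcp_pos: [0.5606, 0.0857, 0.0009]
tcp_rot: [-1.205, 1.235, -1.224]
contact_force: [-12.8, 0.9, 13.5]
gripper_width: 0.0819
```

```bash
python3 look.py 16
```

```text
t 13.9167 world [0.561 0.086 0.001] jig [14.967 -0.63   0.857] F [-12.812   0.851  13.521] w 0.08191297388892095 q [0.149 0.581 1.896 0.001 0.674 0.173]
[[-0.025 -0.01   1.   ]
 [-1.    -0.001 -0.025]
 [ 0.001 -1.    -0.01 ]]
```

View pics/s16.png

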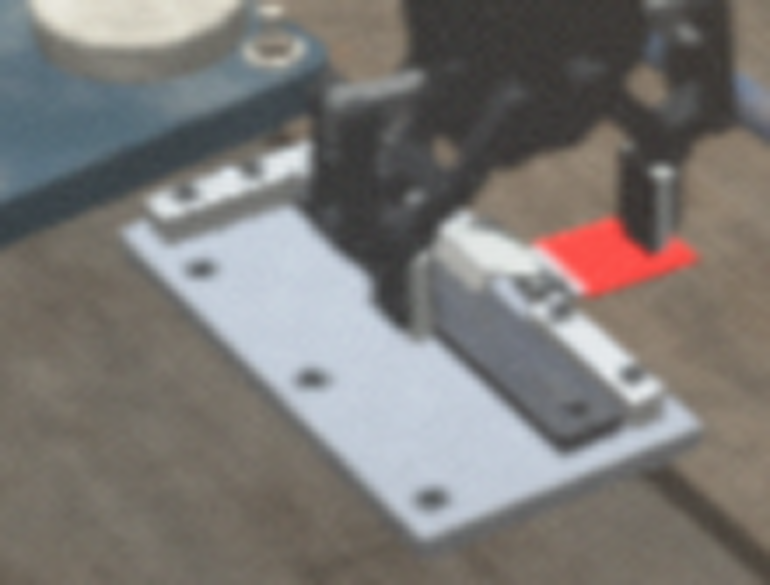

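View pics/t16.png

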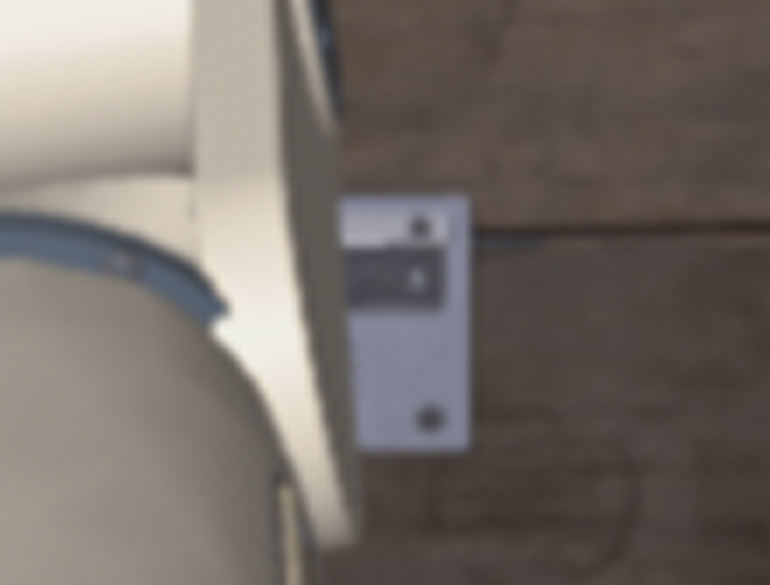

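Emit:
drive_tool(targets="0 0 0.1 0 0 0 8.2; 0 0 0.2 0 0 0 8.2; 0 0 0.2 0 0 0 8.2; 0 0 0.2 0 0 0 8.2")

```text
time: 14.35
tcp_pos: [0.5607, 0.0857, 0.0007]
tcp_rot: [-1.208, 1.237, -1.223]
contact_force: [-18.4, 2.8, 17.2]
gripper_width: 0.0819
```

```bash
python3 look.py 17; python3 - <<'E'
from h import *
t=Cam("top")
for u in (291,294,296,299,301):
    r=t.im[200:234,u].sum(1).astype(float);i=[k for k in range(12,33) if r[k]<338<=r[k+1]][0]
    v=200+i+(338-r[i])/(r[i+1]-r[i]);print(u,v,wj(t.onz([(u,v)],.021)[0]))
E
```

```text
t 14.35 world [0.561 0.086 0.001] jig [15.016 -0.673  0.694] F [-18.436   2.837  17.157] w 0.08193919583481234 q [0.148 0.583 1.893 0.001 0.679 0.173]
[[-0.026 -0.013  1.   ]
 [-1.    -0.001 -0.026]
 [ 0.001 -1.    -0.013]]
291 217.6081081081081 [-25.759 -52.348  21.   ]
294 217.4516129032258 [-25.378 -59.98   21.   ]
296 217.46031746031747 [-25.412 -65.07   21.   ]
299 217.55 [-25.66  -72.705  21.   ]
301 217.609375 [-25.823 -77.795  21.   ]
```

View pics/s17.png

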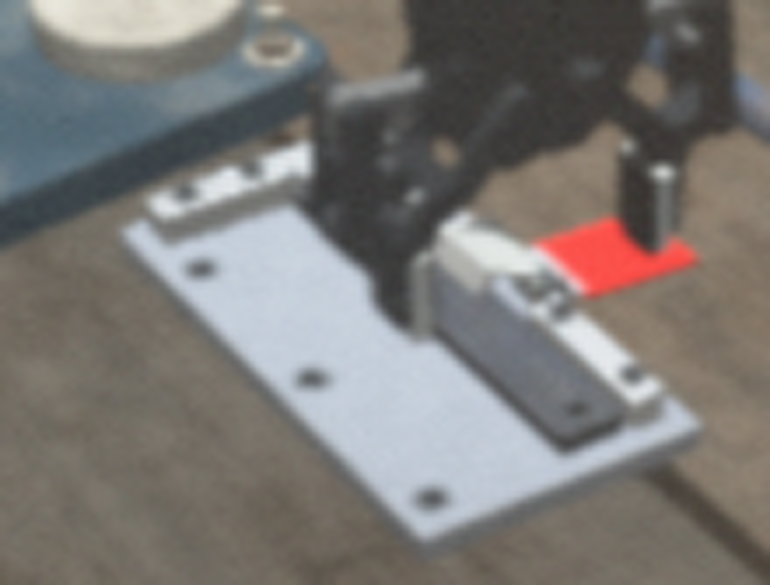

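Emit:
drive_tool(targets="0 0 -0.3 0 0 0 8.2; 0 0 -0.6 0 0 0 8.2; 0 0 -0.9 0 0 0 8.2; 0 0 -1.2 0 0 0 8.2; 0 0 -1.4 0 0 0 8.2; 0 0 -1.4 0 0 0 8.2")

```text
time: 15.0
tcp_pos: [0.554, 0.0865, 0.002]
tcp_rot: [-1.196, 1.227, -1.228]
contact_force: [2.0, 0.6, 3.9]
gripper_width: 0.0819
```

```bash
python3 look.py 18; python3 - <<'E'
from h import *
t=Cam("top")
for u in (291,294,296,299,301):
    r=t.im[200:234,u].sum(1).astype(float);i=[k for k in range(12,33) if r[k]<338<=r[k+1]][0]
    v=200+i+(338-r[i])/(r[i+1]-r[i]);print(u,v,wj(t.onz([(u,v)],.021)[0]))
for v in(210,211,214,215):
    r=t.im[v,296:307].sum(1).astype(float);i=[k for k in range(5,10) if r[k]<338<=r[k+1]]
    if i: i=i[0];u=296+i+(338-r[i])/(r[i+1]-r[i]);print(v,u,wj(t.onz([(u,v)],.021)[0]))
E
```

```text
t 15.0 world [0.554 0.086 0.002] jig [ 8.297 -0.023  2.034] F [2.041 0.601 3.935] w 0.08187198662225743 q [0.152 0.569 1.919 0.    0.653 0.177]
[[-0.025  0.001  1.   ]
 [-1.     0.    -0.025]
 [-0.    -1.     0.001]]
291 217.54545454545453 [-25.599 -52.347  21.   ]
294 217.39344262295083 [-25.229 -59.979  21.   ]
296 217.421875 [-25.314 -65.069  21.   ]
299 217.47540983606558 [-25.469 -72.704  21.   ]
301 217.57575757575756 [-25.738 -77.795  21.   ]
210 303.2888888888889 [ -6.36  -83.562  21.   ]
211 303.29213483146066 [ -8.925 -83.578  21.   ]
214 303.2967032967033 [-16.611 -83.612  21.   ]
215 303.30337078651684 [-19.17  -83.636  21.   ]
```

View pics/s18.png

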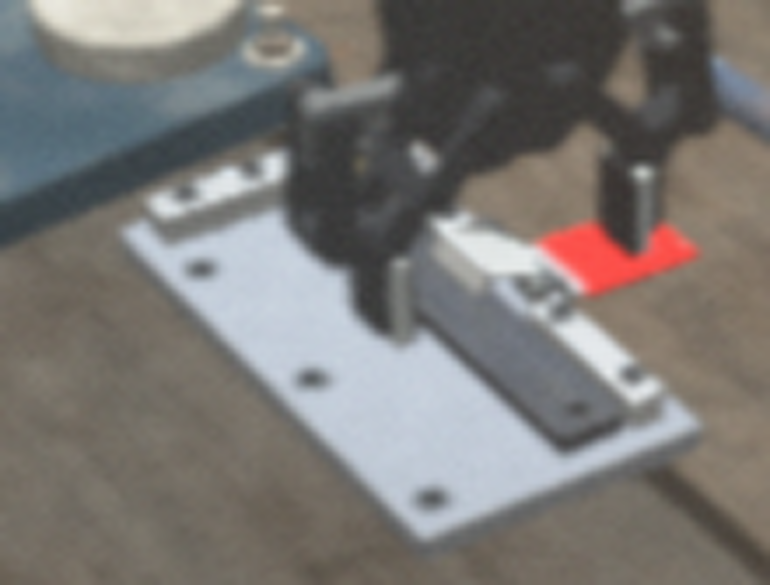

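Emit:
drive_tool(targets="0 -0.2 0 0 0 0 8.2; 0 -0.4 0 0 0 0 8.2; 0 -0.6 0 0 0 0 8.2; 0 -0.9 0 0 0 0 8.2; 0 -1.3 0 0 0 0 8.2; 0 -2 0 0 0 0 8.2; 0 -4 0 0 0 0 8.2; 0 -7 0 0 0 0 8.2; 0 -10 0 0 0 0 8.2; 0 -12 0 0 0 0 8.2")

```text
time: 15.98
tcp_pos: [0.5534, 0.0863, 0.1242]
tcp_rot: [-1.197, 1.228, -1.228]
contact_force: [1.3, -0.1, 0.7]
gripper_width: 0.082
```

Emit:
drive_tool(targets="0 -1 -3 0 0 0 8.2; 0 -2 -6 0 0 0 8.2; 0 -3 -9 0 0 0 8.2; 0 -4 -12 0 0 0 8.2; 0 -5 -15 0 0 0 8.2; 0 -6 -18 0 0 0 8.2; 0 -7 -20 0 0 0 8.2; 0 -7 -20 0 0 0 8.2")

```text
time: 16.65
tcp_pos: [0.3495, 0.091, 0.1926]
tcp_rot: [-1.199, 1.229, -1.227]
contact_force: [-0.3, 0.6, -0.7]
gripper_width: 0.0819
```

```bash
python3 look.py 19
```

```text
t 16.65 world [0.35  0.091 0.193] jig [-196.222   -0.553  192.627] F [-0.319  0.639 -0.653] w 0.08194749473839759 q [ 0.25  -0.024  2.193  0.     0.975  0.275]
[[-0.025 -0.002  1.   ]
 [-1.    -0.    -0.025]
 [ 0.    -1.    -0.002]]
```

View pics/s19.png

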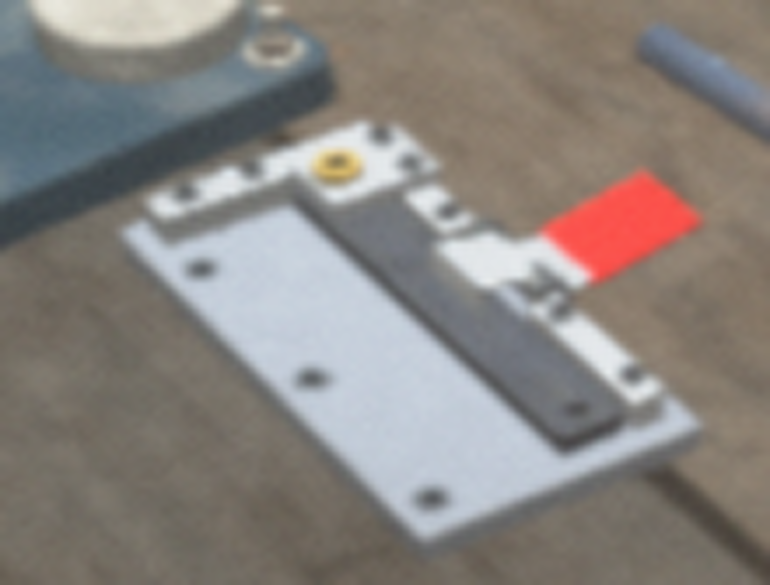

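View pics/t19.png

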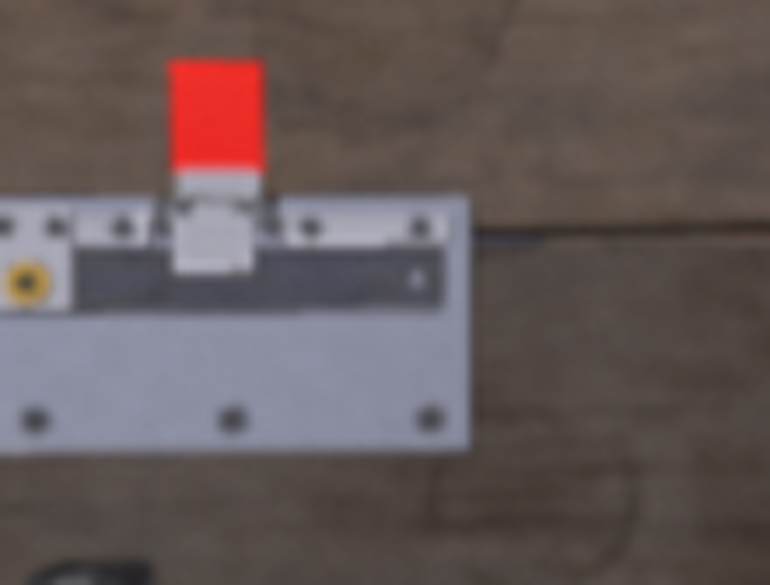

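```bash
python3 - <<'E'
from h import *
t=Cam("top")
for u in (256,265,272,281,291,296,301):
    r=t.im[200:234,u].sum(1).astype(float);i=[k for k in range(12,33) if r[k]<338<=r[k+1]][0]
    v=200+i+(338-r[i])/(r[i+1]-r[i]);print(u,v,wj(t.onz([(u,v)],.021)[0]))
r=t.im[214,296:315].sum(1);print(r)
cv2.imwrite("pics/tfin.png",t.im)
print(ctrl.job_done())
E
```

```text
256 217.6951219512195 [-25.755  36.723  21.   ]
265 217.78571428571428 [-26.046  13.817  21.   ]
272 217.83529411764707 [-26.218  -3.998  21.   ]
281 217.74698795180723 [-26.051 -26.901  21.   ]
291 217.40506329113924 [-25.24  -52.344  21.   ]
296 217.19402985074626 [-24.732 -65.066  21.   ]
301 217.34782608695653 [-25.156 -77.793  21.   ]
[237 244 269 296 274 240 249 325 424 443 398 261 217 230 226 228 226 219
 217]
the job is handed in; nothing more can be done
None
```

View pics/tfin.png

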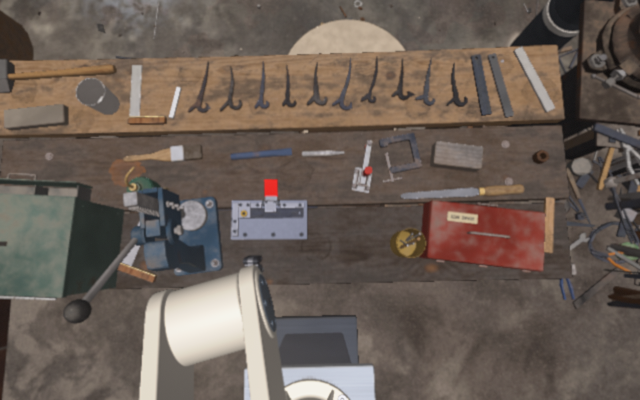

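The bar is loaded and clamped in the jig, and the job was handed in at about 17 s of the 61 s allowed; no verdict was reported.

**How it went:** I pushed the bar endwise with the shut fingertips until it stalled against the end stop at about 26 N. I then slid it to just before the nose. With the gripper open about 82 mm, one fingertip held the red tab down while the other pushed the bar under the nose. It stalled against the fence at about 18 N. I backed the pushing finger off with the tab still down, then lifted so that the clip closed on the bar.

**Last checks (camera and commanded positions):**
- **Fence:** the bar's trailing edge reads between jig x -24.7 and -26.2 mm along its length, against a nominal -26. It is square to about 0.01 rad.
- **End stop:** the bar's end read about jig y -83.6 mm just before release. My reference on the plate's edge reads about 1 mm too far the same way, so I put the bar within about 1 mm of the stop.
- **Clip:** the nose rests on the bar and the tab is partly raised. I judged this from the pictures only and did not measure the joint angle.
- **Bystanders:** the chisel, punch and tin look unmoved in the final top view. The arm hides the bolt there, but the gripper passed well clear of it.

**Disagreements:** the side camera's jig position differed from the top camera's by about 2 mm, so I relied mainly on the top camera. The shut fingers also turned out thinner at the tips than I had assumed. The bar had turned by about 0.025 rad during the sideways slide, and pushing it against the fence squared it.

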